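# Pack the second layer, then hold a desiccant canister over it in tongs

### The job

Lay the cardboard separator pad squarely on the lower layer of boxes in the packing tray, and then set the flat carton squarely on top of the pad. Then take up the tongs, close them on the desiccant canister that stands on the small scale, lift it and finish while still holding it in the tongs, still, a few centimetres above the middle of that carton, ready to be packed; the canister must never be touched by the gripper itself, only by the tongs. Leave the jars and the other things on the bench where they are.

Things in the scene. Friction and masses are not known exactly. Their poses are not given: they have to be found in the camera images.
- tray: Open cardboard packing tray, fixed to the bench, 140 (x) x 76 (y) mm outside, walls 3 mm thick and 22 mm high. The lower layer is fixed inside it: two white boxes end to end along x, together 118 x 50 mm, their flat top 38 mm above the bench, 16 mm above the walls. Origin: centre of the underside, on the bench (z = 0); x along its length, z up.
- stand: Fixed wooden block, 100 (x) x 46 (y) x 26 (high) mm, on which the separator pad lies. Origin: centre of the underside, on the bench. The pad lies along it, overhanging its sides by 8 mm and its ends by 10 mm.
- pad: Loose stiff brown cardboard separator pad, 120 (x) x 62 (y) x 6 (thick) mm, 25 g, lying flat on the stand. Origin: centre of its underside; x along its length, z up. Fits on the lower layer with its length along the tray's length.
- carton: Loose flat white carton with a grey band (the next layer), 120 (x) x 56 (y) x 22 (high) mm, about 90 g, lying flat on the bench. Origin: centre of its underside; x along its length, z up. It goes on the pad with its length along the tray's length.
- scale: Small low black scale with a steel pan, fixed to the bench. Pan 64 x 64 mm, its top 18 mm above the bench, on a 70 x 70 mm housing; a display 10 mm high reaches 74 mm from the centre towards its -x. Origin: centre of the pan, at bench level.
- canister: Loose white plastic cylinder (desiccant canister), diameter 26 mm, 30 mm tall, about 18 g, standing upright in the middle of the scale's pan. Origin: centre of its underside; z along its axis.
- tongs: Loose steel tongs with 50 mm long black grip patches, lying flat, 110 g, 22 mm high all over: two straight arms 6 mm thick, hinged at x = -95 mm to a 40 mm wide back, tips at x = +113 mm. Origin: midway between the arms, at their underside, by the grip patches and centre of mass; grip across y here. x points to the open jaws, z up. Width over the black patches at the origin: 59 mm open.
- tongs_jaw (a point): Point midway between the jaws, where a held canister's axis should be: 90 mm along the tongs' x from the tongs' origin, 11 mm above their underside. Jaw gap here: 56 mm open, 26 mm when the arms are parallel; the tips end 23 mm beyond, with lips turned 4 mm inward.
- tongs_left (a joint): Closing angle of each tongs arm (both move alike), rad: 0 open, 0.08 arms parallel = just closed on the canister, 44 mm wide over the patches at the origin; limit 0.16. Sprung open: about 6 N at the origin when open, 15 N when parallel. Squeezed to 53 mm at the origin they can be carried, with a jaw gap of about 44 mm.
- jar0: Bystander: amber jar with a white lid, diameter 72 mm, 115 mm tall, loose. Origin: centre of the underside.
- jar1: Bystander: amber jar with a white lid, diameter 72 mm, 115 mm tall, loose. Origin: centre of the underside.
- jar2: Bystander: amber jar with a white lid, diameter 72 mm, 115 mm tall, loose. Origin: centre of the underside.
- tape: Bystander: roll of tape standing on its flat side, diameter 90 mm, 45 mm high, loose. Origin: centre of the underside.
- cap: Bystander: white jar cap lying flat, diameter 42 mm, 14 mm high, loose. Origin: centre of the underside.
- marker: Bystander: black marker 120 x 13 x 13 mm, loose, along its x. Origin: centre of the underside.
- cup: Bystander: white open cup, rim diameter 80 mm, 120 mm tall, loose. Origin: centre of the underside.
Things that resemble listed ones, but are neither listed nor needed, are in the scene too. Leave any green look-alike of the canister alone. Several things have the shape of the pad; the one meant has the colours described above.

How it is judged:
On the way, in this order (a step that is already met when the one before it is completed fails the run):
1. the pad lies squarely on the lower layer, let go (horizontal distance between pad and tray below 0.014 m and angle between the x axis of pad and the x axis of tray, either way round below 0.16 rad and angle between pad's own z axis and vertical below 0.08 rad and z of pad in the frame of tray between 0.034 and 0.042 m and contact force between pad and the fingers below 0.1 N and linear speed of pad below 0.02 m/s), for 0.2 s.
2. the carton lies squarely on the pad, let go (horizontal distance between pad and tray below 0.014 m and angle between the x axis of each of pad, carton and the x axis of tray, either way round below 0.16 rad and angle between each of pad, carton's own z axis and vertical below 0.08 rad and z of pad in the frame of tray between 0.034 and 0.042 m and horizontal distance between carton and tray below 0.016 m and z of carton in the frame of tray between 0.04 and 0.048 m and contact force between carton and the fingers below 0.1 N and linear speed of carton below 0.02 m/s and contact force between carton and pad above 0.1 N), for 0.2 s.
3. the canister is lifted off the scale in the tongs (z of canister in the frame of scale above 0.03 m and contact force between canister and tongs above 0.5 N and contact force between tongs and the fingers above 1 N and contact force between canister and scale below 0.05 N), for 0.2 s.
At the end, for the whole second after the job is handed in: Pad within 14 mm of the tray centre, carton within 16 mm, both within 0.16 rad of it and flat in place. Gripper holds tongs (>1 N), tongs alone hold the canister (>0.5 N), underside 76-180 mm above the bench, within 40 mm of the carton centre, still; nothing else touched by tongs or canister (horizontal distance between pad and tray below 0.014 m and angle between the x axis of each of pad, carton and the x axis of tray, either way round below 0.16 rad and angle between each of pad, carton's own z axis and vertical below 0.08 rad and z of pad in the frame of tray between 0.034 and 0.042 m and horizontal distance between carton and tray below 0.016 m and z of carton in the frame of tray between 0.04 and 0.048 m and contact force between carton and pad above 0.1 N and contact force between canister and tongs above 0.5 N and contact force between tongs and the fingers above 1 N and contact force between each of canister, carton, pad and the fingers below 0.05 N and contact force between canister and the arm below 0.05 N and contact force between each of canister, tongs and carton below 0.05 N and contact force between tongs and tray below 0.05 N and contact force between tongs and pad below 0.05 N and height (world z) of canister between 0.076 and 0.18 m and horizontal distance between canister and carton below 0.04 m and linear speed of canister below 0.03 m/s); the arm keeps its last pose, push and grip.
It fails at once if the gripper or arm touches the canister itself (contact force between canister and the fingers above 0.2 N or contact force between canister and the arm above 0.2 N).
It fails at once if a bystander is moved by more than 30 mm (distance of any of jar0, jar1, jar2, tape, cap, marker, cup from where it was at the start of the episode above 0.03 m).
It also fails if it takes over 64 s, if anything falls off the work surface, if the arm or the gripper's body presses on something with over 40 N, if the wrist force passes 120 N, or if a joint passes its speed limit or range.

### The arm

A 6-joint arm with a two-finger parallel gripper is mounted at the origin on the work surface. World frame = base frame: x ahead of the robot, y to its left, z up, the work surface at z = 0. Lengths are in m, angles in rad, forces in N, time in s.
With the tool pointing down it reaches from about 0.25 to 0.775 m from the base axis. Payload 4 kg.
Tool frame: the origin (TCP) lies midway between the tips of the shut fingers; the grasp point (between the pads) lies 19 mm behind it; z points along the fingers, x is the direction in which the jaws open and shut, and the axes are right-handed (so a half turn about z gives the same grasp; the last joint's range is limited). The gripper opens to 94 mm and grips with 3 to 60 N. Pads are 16 mm wide; open, the fingers measure 119 mm over their backs; the gripper's body (75 mm by 177 mm) begins 78 mm behind the grasp point.
Start: joints at [-1.24, 0.087, 1.371, -0, 1.684, -0.103], TCP at [0.231, -0.499, 0.206] pointing down, gripper open.
Joint ranges: [-3.1, 3.1], [-0.76, 2.03], [0.27, 2.55], [-1.08, 4.22], [0.17, 2.65], [-2.57, 2.57]. Speed limits (rad/s): [2.79, 2.79, 3.14, 3.14, 3.14, 3.14].

### API

Orientations are given as [roll, pitch, yaw] about the fixed x, y, z axes, in that order (R = Rz(yaw) Ry(pitch) Rx(roll)).
In Python, from bench import robot, eyes, close_job gives the robot as it stands.
- The arm moves only by the shell command python3 -m jog 'ROWS'. ROWS is JSON, a list of rows, each a list of 3 entries, a list of its own where there are three numbers: the turn, a rotation vector about the tool's x, y, z in degrees, then the shift along the tool's x, y, z in mm, then the closure, from -1 (fully open) to 1 (shut). In form: [[[wx, wy, wz], [x, y, z], claw], ...]. A call has 1 to 5 rows; each row is the pose to reach, as a shift and turn from the pose commanded when the call began, along the tool's axes at that moment; what a row does not reach only later rows make up. A row lasts 1/10 s, in which the tool goes at most 50 mm and 8.59 degrees, less where a joint would pass 70% of its speed; a pose out of reach is approached as far as the arm can. A call with a gripper value outside its range is refused whole. The fingers move at their own pace and stop on an object; the grip force is fixed at half the most. Time passes only in rows, so rows that repeat a pose let the fingers close. It gives the time, the measured TCP pose, the force and the opening at its end, in the units of the state.
- robot.get_obs(): the state, without advancing time (a new reading comes with each control period).
- eyes.snapshot(name): name is "scene" or "top" or "wrist"; returns (picture, depth): 480x640x3 uint8, red, green, blue; 480x640 float32, m along the optical axis (not along the pixel's ray), 0 where there is no reading.
- eyes.camera_params(name): a dict with "mtx" (3x3 intrinsics, pixels), "k1" (the pictures are not rectified: a ray, as slopes to the right and down, at radius r is drawn at 1 + k1 r^2 times it, then the intrinsics apply), "world_to_cam" (4x4, takes a point from world to camera coordinates). Camera axes: x right, y up, looking along -z (the intrinsics and any distortion apply to the point x, -y, -z); pixel columns grow to the right and rows downward; lengths in m; the calibration is good to about 2 mm. A picture is of the moment at which its call begins: read the wrist's pose just before it. camera_params takes no time and is no camera call; for the wrist camera it gives the pose at the moment of the call.
- close_job(): hands the job in, once; it reports no verdict.
The state is a dict: "time": time; "joint_positions": joint angles; "qvel": joint speeds; "joint_torque": joint torques, N m; "tool_pos": TCP position; "ee_rot": TCP orientation; "wrist_force": force on the tool from outside, world axes, zero at the start; "wrist_torque": the same for the moment, N m; "width": finger opening in m.
Only numpy, scipy, OpenCV 4.12 (cv2) and the standard library are available. Lean on these libraries where they do the work, as an engineer would, in place of code of your own. Each camera call takes 0.05 s, during which the arm holds its last target. There are 200 camera calls.

## Working session

There is one attempt and no reset: what is moved stays moved. The work goes in short steps, Python scripts to look and compute and a shell command to move; the robot and the scene stay as the last step left them, time stands still between calls to the robot, and variables do not carry over. Pictures are saved under pics/ and viewed, about 8 in all and at most 12, crops included, and the job is handed in when it is done.

```bash
mkdir -p pics; ls
python3 - <<'E'
from bench import robot, eyes
import cv2,numpy as np
print(robot.get_obs())
for n in("top","scene"):
    p,d=eyes.snapshot(n); cv2.imwrite(f"pics/{n}0.png",p[:,:,::-1]); np.save(f"pics/{n}0.npy",d)
    c=eyes.camera_params(n); print(n,c)
E
```

```text
pics
{'time': 0.0, 'joint_positions': array([-1.24008661e+00,  8.79214879e-02,  1.37222774e+00, -3.10516565e-05,
        1.68360070e+00, -1.03082497e-01]), 'qvel': array([ 0.00108676,  0.00043844,  0.00091842, -0.00174604,  0.00090509,
       -0.00033914]), 'joint_torque': array([ 1.28579541e-03, -3.40172517e+01, -3.02425575e+01,  7.18101184e-02,
        3.30039219e-02, -1.55009056e-04]), 'tool_pos': array([ 0.23098971, -0.49854183,  0.20433595]), 'ee_rot': array([-3.14140137e+00,  2.14899537e-03, -1.13700737e+00]), 'wrist_force': array([0.91583238, 0.31844641, 0.67712112]), 'wrist_torque': array([-0.01910946,  0.00070805,  0.0394755 ]), 'width': 0.09375758848895954}
top {'mtx': array([[543.61059321,   0.        , 310.19985382],
       [  0.        , 543.61059321, 244.2051495 ],
       [  0.        ,   0.        ,   1.        ]]), 'k1': -0.15700844054189472, 'world_to_cam': array([[-0.02766635, -0.99929808, -0.02525723,  0.04874494],
       [ 0.9852109 , -0.03153314,  0.16841956, -0.55994048],
       [-0.16909778, -0.02022414,  0.98539176, -1.28669925],
       [ 0.        ,  0.        ,  0.        ,  1.        ]])}
scene {'mtx': array([[569.85027003,   0.        , 330.47865482],
       [  0.        , 569.85027003, 248.25899792],
       [  0.        ,   0.        ,   1.        ]]), 'k1': -0.06985449258618728, 'world_to_cam': array([[ 0.8772926 ,  0.47960145, -0.01844282, -0.51224272],
       [-0.36465841,  0.69103664,  0.62409343,  0.15213817],
       [ 0.31206078, -0.54078722,  0.78113204, -1.38620928],
       [ 0.        ,  0.        ,  0.        ,  1.        ]])}
```

View pics/top0.png

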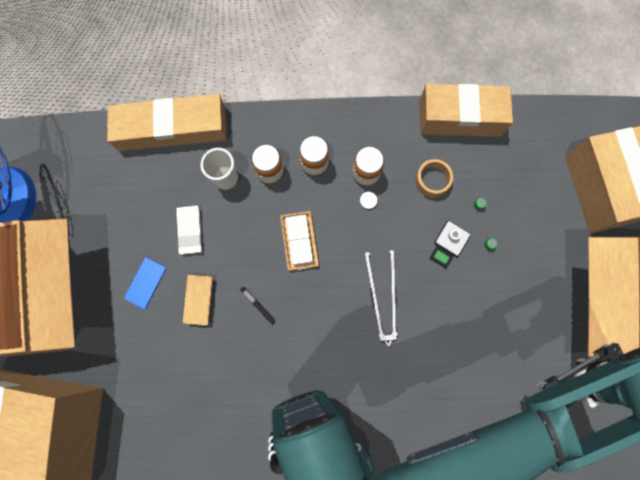

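View pics/scene0.png

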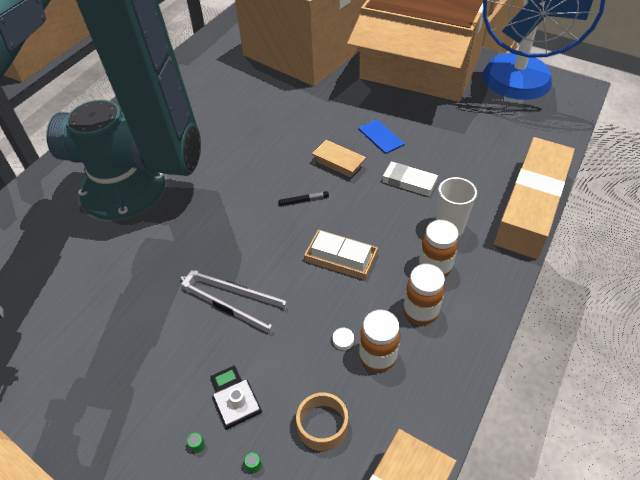

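Top view: tray (299,240), carton (189,230), brown pad on its stand (198,300), blue look-alike pad (145,283), tongs (383,297) with jaws up in the image, canister on scale (455,236), two green look-alikes (480,204) and (491,244). Next I'll measure these in world coordinates from depth.

```bash
cat > h.py <<'E'
import numpy as np, cv2
from bench import robot, eyes
def world(d,c,):
    K=c["mtx"]; h,w=d.shape
    uv=np.stack(np.meshgrid(np.arange(w),np.arange(h)),-1).reshape(-1,1,2).astype(float)
    s=cv2.undistortPoints(uv,K,np.array([c["k1"],0,0,0,0.])).reshape(h,w,2)
    P=np.stack([s[...,0]*d,-s[...,1]*d,-d],-1)
    T=np.linalg.inv(c["world_to_cam"])
    W=P@T[:3,:3].T+T[:3,3]; W[d<=0]=np.nan
    return W
def project(X,c):
    p=np.atleast_2d(X)@c["world_to_cam"][:3,:3].T+c["world_to_cam"][:3,3]
    s=np.stack([p[:,0],-p[:,1]],1)/-p[:,2:3]
    r2=(s**2).sum(1,keepdims=True)
    s=s*(1+c["k1"]*r2)
    return s@c["mtx"][:2,:2].T+c["mtx"][:2,2]
def rect(W,m):
    q=W[m][:,:2]; (cx,cy),(w,h),a=cv2.minAreaRect((q*1000).astype(np.float32))
    if w<h: w,h,a=h,w,a+90
    a=(a+90)%180-90
    return f"n{len(q)} c=({cx:.0f},{cy:.0f}) {w:.0f}x{h:.0f} ang {a:.1f} zmed {np.median(W[m][:,2])*1000:.1f} mean {q.mean(0)*1000}"
E
python3 - <<'E'
from h import *
np.set_printoptions(precision=1,suppress=True)
for n,boxes in (("top",dict(tray=(270,200,330,280),carton=(165,195,215,265),pad=(175,265,222,335),tongs=(355,245,405,350),scale=(425,215,475,270),marker=(235,280,285,330))),):
    d=np.load(f"pics/{n}0.npy"); c=eyes.camera_params(n); W=world(d,c)
    f=W[150:330,270:350,2]; print("bench",np.nanmedian(W[290:330,300:350,2])*1000, np.nanmedian(W[180:240,330:350,2])*1000,np.nanmedian(W[330:360,200:230,2])*1000)
    for k,(a,b,e,g) in boxes.items():
        for lo,hi in dict(tray=[(.012,.06),(.031,.05)],carton=[(.012,.04)],pad=[(.022,.05)],tongs=[(.01,.05)],scale=[(.012,.03),(.035,.06)],marker=[(.006,.03)])[k]:
            m=np.zeros(d.shape,bool); m[b:g,a:e]=True; m&=(W[...,2]>lo)&(W[...,2]<hi)
            print(k,lo,rect(W,m))
            if k=="tongs":
                q=W[m]*1000
                for x0 in range(int(q[:,0].min()),int(q[:,0].max()),20):
                    s=q[(q[:,0]>=x0)&(q[:,0]<x0+20)]; print(x0,len(s),s[:,1].min(),s[:,1].max(),s[:,2].mean())
c=eyes.camera_params("wrist");R=robot.get_obs();print(c)
E
python3 - <<'E'
import cv2
p=cv2.imread('pics/top0.png')
a=cv2.resize(p[235:350,345:465],None,fx=5,fy=5,interpolation=cv2.INTER_CUBIC); cv2.imwrite('pics/tong_crop.png',a)
E
```

```text
bench -0.014934466764371379 0.10522026046455579 0.055868127908142995
tray 0.012 n1220 c=(576,60) 143x76 ang 6.8 zmed 36.9 mean [575.1  60.3]
tray 0.031 n930 c=(577,60) 119x50 ang 6.8 zmed 37.9 mean [576.   59.9]
carton 0.012 n1035 c=(613,343) 124x58 ang 2.4 zmed 22.4 mean [613.  342.3]
pad 0.022 n1203 c=(434,316) 122x65 ang -6.1 zmed 32.4 mean [433.2 316.5]
tongs 0.01 n647 c=(424,-145) 234x68 ang 3.5 zmed 21.4 mean [ 417.6 -145.5]
307 47 -171.31399517899447 -131.443963630327 17.957982417379817
327 95 -171.28481690759554 -127.97752475747212 22.24208931830109
347 49 -169.8519360816415 -126.74812287159021 20.607413921329805
367 50 -168.51251720175722 -124.16039528316766 20.27364132469311
387 48 -169.4617845946539 -117.44300660062274 21.278505682463006
407 72 -174.98141442271788 -114.28872106311717 21.382007274468265
427 64 -173.97646040285713 -113.8720840311119 20.809062294982787
447 45 -172.14840706587 -114.90952420749655 20.675638320029535
467 47 -171.3113112817947 -111.45309500026642 20.48892898119761
487 49 -172.11756542785105 -109.58763658804307 20.9668945103923
507 44 -173.16877214593694 -105.84409994331712 21.021948641035806
527 37 -171.6538721687961 -105.07573983448454 21.803987246887583
scale 0.012 n653 c=(554,-317) 109x71 ang -33.1 zmed 17.2 mean [ 564.3 -323.4]
scale 0.035 n94 c=(576,-327) 25x25 ang 51.0 zmed 47.7 mean [ 574.8 -325.6]
marker 0.006 n274 c=(420,160) 122x111 ang -1.6 zmed 11.9 mean [418.  169.4]
{'mtx': array([[337.2,   0. , 318.7],
       [  0. , 337.2, 236.9],
       [  0. ,   0. ,   1. ]]), 'k1': -0.060069128837793584, 'world_to_cam': array([[ 0.4, -0.9, -0. , -0.5],
       [ 0.9,  0.4, -0.3,  0. ],
       [ 0.3,  0.1,  1. , -0.4],
       [ 0. ,  0. ,  0. ,  1. ]])}
```

View pics/tong_crop.png

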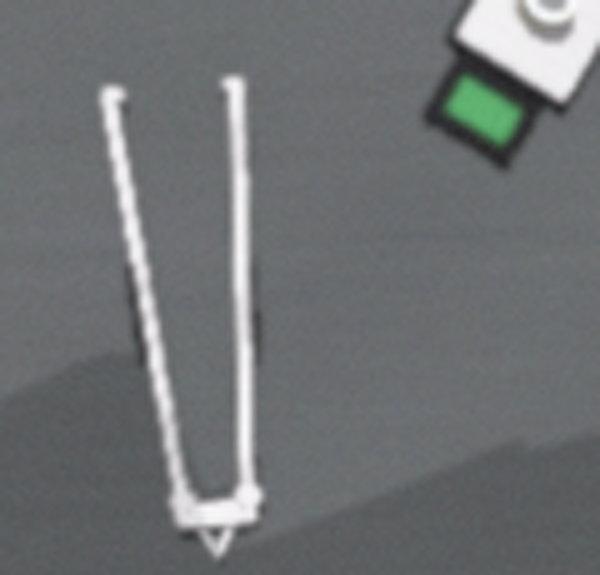

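The jaws point along about +x world, with tongs yaw about 4°. I'm moving above the pad now, keeping yaw around -90° throughout so joint 6 stays in range.

```bash
cat >> h.py <<'E'
from scipy.spatial.transform import Rotation as Ro
def go(x,y,z,yaw):
    "row needed from the measured pose to TCP (mm), tool down, yaw deg"
    o=robot.get_obs(); R=Ro.from_euler('xyz',o["ee_rot"])
    T=Ro.from_euler('xyz',[180,0,yaw],degrees=True)
    print("t %.2f at"%o["time"],(o["tool_pos"]*1000).round(1),"yaw",np.degrees(o["ee_rot"]).round(1),"w %.1f"%(o["width"]*1000),"F",o["wrist_force"].round(1),
     "-> turn",(R.inv()*T).as_rotvec(degrees=True).round(1),"shift",R.inv().apply(np.array([x,y,z])-o["tool_pos"]*1000).round(1))
E
python3 -m jog '[[[0,0,0],[-195,-157,0],-1],[[0,0,0],[-195,-157,0],-1],[[0,0,0],[-195,-157,0],-1],[[0,0,0],[-195,-157,0],-1],[[0,0,0],[-195,-157,0],-1]]'
python3 -m jog '[[[0,0,0],[-195,-157,0],-1],[[0,0,0],[-195,-157,0],-1],[[0,0,0],[-195,-157,0],-1],[[0,0,0],[-195,-157,0],-1],[[0,0,0],[-195,-157,0],-1]]'
python3 -m jog '[[[0,0,0],[-195,-157,0],-1],[[0,0,0],[-195,-157,0],-1],[[0,0,0],[-195,-157,0],-1],[[0,0,0],[-195,-157,0],-1],[[0,0,0],[-195,-157,0],-1]]'
python3 -m jog '[[[0,0,31],[-69,-56,54],-1],[[0,0,31],[-69,-56,54],-1],[[0,0,31],[-69,-56,54],-1],[[0,0,31],[-69,-56,54],-1],[[0,0,31],[-69,-56,54],-1]]'
python3 - <<'E'
from h import *
np.set_printoptions(precision=3,suppress=True)
go(434,316,150,-96.1)
d=np.load("pics/top0.npy"); W=world(d,eyes.camera_params("top"))
for n,(a,b,e,g) in dict(cup=(195,140,242,195),j0=(245,140,290,190),j1=(295,130,340,180),j2=(345,140,390,190),tape=(410,150,460,205),blue=(120,250,170,315)).items():
    m=np.zeros(d.shape,bool); m[b:g,a:e]=True
    z=W[...,2]; top=np.nanpercentile(z[m],93); m&=z>top*0.85
    print(n,top,rect(W,m))
c=eyes.camera_params("wrist"); p,d=eyes.snapshot("wrist"); cv2.imwrite("pics/w1.png",p[:,:,::-1]); W=world(d,c)
for lo,hi in((.027,.037),(.024,.04)):
    m=(W[...,2]>lo)&(W[...,2]<hi)&(abs(W[...,0]-.434)<.09)&(abs(W[...,1]-.316)<.075); print(rect(W,m))
E
```

```text
time: 0.6
tool_pos: [0.2914, -0.2544, 0.2049]
ee_rot: [-3.141, 0.001, -1.138]
wrist_force: [0.5, -0.5, 0.3]
width: 0.0939
time: 1.1
tool_pos: [0.3517, -0.0119, 0.2053]
ee_rot: [-3.141, -0.001, -1.137]
wrist_force: [0.9, -0.8, 0.7]
width: 0.0939
time: 1.6
tool_pos: [0.4121, 0.2309, 0.2051]
ee_rot: [3.141, -0.0, -1.136]
wrist_force: [0.3, -1.0, 0.2]
width: 0.0941
time: 2.1
tool_pos: [0.4336, 0.315, 0.1501]
ee_rot: [3.14, -0.002, -1.677]
wrist_force: [-0.2, -0.2, 0.3]
width: 0.094
t 2.10 at [433.6 315.  150.1] yaw [179.9  -0.1 -96.1] w 94.0 F [-0.2 -0.2  0.3] -> turn [ 0.1 -0.1  0. ] shift [-1.  -0.3  0.1]
cup 0.1157353003369476 n330 c=(753,250) 78x77 ang 59.9 zmed 116.8 mean [755.867 252.12 ]
j0 0.11661275016573205 n550 c=(766,133) 63x62 ang -4.0 zmed 115.2 mean [764.692 132.452]
j1 0.1166069482484859 n547 c=(784,16) 62x62 ang -42.8 zmed 115.1 mean [782.048  15.574]
j2 0.11644133841282785 n559 c=(752,-116) 63x63 ang -82.9 zmed 115.1 mean [ 750.726 -115.219]
tape 0.043609489377125235 n322 c=(727,-288) 89x86 ang -46.1 zmed 44.4 mean [ 726.166 -288.562]
blue 0.008551587084391073 n387 c=(482,458) 156x102 ang -11.4 zmed 8.8 mean [483.474 459.138]
n8507 c=(434,317) 119x62 ang -5.8 zmed 32.2 mean [437.607 316.253]
n8507 c=(434,317) 119x62 ang -5.8 zmed 32.2 mean [437.607 316.253]
```

View pics/w1.png

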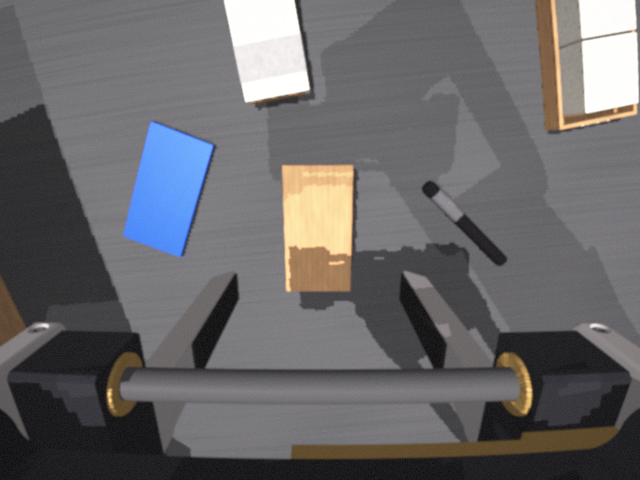

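Wrist view: the pad (318,228) is centred between the open fingers, with the marker (465,225) clear. It measures (434,317) at -5.8°, in agreement with the top camera. I'll descend, grip and lift.

```bash
python3 -m jog '[[[0,0,0],[-2,0,50],-1],[[0,0,0],[-2,0,95],-1],[[0,0,0],[-2,0,120],-1],[[0,0,0],[-2,0,133],-1],[[0,0,0],[-2,0,133],-1]]'
python3 -m jog '[[[0,0,0],[0,0,0],0.5],[[0,0,0],[0,0,0],0.5],[[0,0,0],[0,0,0],0.5],[[0,0,0],[0,0,0],0.5],[[0,0,0],[0,0,0],0.5]]'
python3 -m jog '[[[0,0,0],[0,0,0],0.5],[[0,0,0],[0,0,-20],0.5],[[0,0,0],[0,0,-60],0.5],[[0,0,0],[0,0,-100],0.5],[[0,0,0],[0,0,-100],0.5]]'
python3 - <<'E'
from h import *
go(577,60,117,-83.2)
c=eyes.camera_params("wrist"); p,d=eyes.snapshot("wrist"); cv2.imwrite("pics/w2.png",p[:,:,::-1]); W=world(d,c); z=robot.get_obs()["tool_pos"][2]
m=(W[...,2]>z+.008)&(W[...,2]<z+.024)&(abs(W[...,0]-.434)<.09)&(abs(W[...,1]-.316)<.034); print(rect(W,m))
E
```

```text
time: 2.65
tool_pos: [0.4334, 0.3158, 0.0169]
ee_rot: [3.139, -0.002, -1.678]
wrist_force: [0.5, 1.0, 0.5]
width: 0.0939
time: 3.15
tool_pos: [0.435, 0.3171, 0.0195]
ee_rot: [-3.14, 0.001, -1.678]
wrist_force: [0.2, -0.6, 2.3]
width: 0.0615
time: 3.65
tool_pos: [0.4379, 0.3189, 0.1253]
ee_rot: [-3.131, 0.008, -1.678]
wrist_force: [-0.1, 0.9, 0.4]
width: 0.0615
t 3.65 at [437.9 318.9 125.3] yaw [-179.4    0.4  -96.1] w 61.5 F [-0.1  0.9  0.4] -> turn [ -0.6   0.4 -12.9] shift [ 242.7 -165.9    8.2]
n20891 c=(443,316) 107x68 ang -6.3 zmed 138.2 mean [449.30997515 317.53015201]
```

Run:
```python
from h import *
go(577,60,117,-83.2)
o=robot.get_obs(); print(o["qvel"].round(3))
```

```text
t 3.70 at [436.4 318.  122.1] yaw [-179.7    0.3  -96.1] w 61.3 F [ 0.4  0.2 -1.1] -> turn [ -0.4   0.2 -12.9] shift [ 241.6 -167.3    5. ]
[-0.001  0.039  0.083 -0.    -0.007 -0.002]
```

View pics/w2.png

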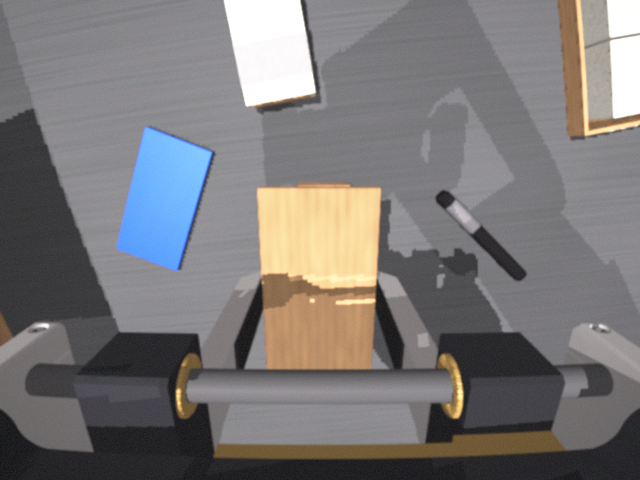

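The pad is held squarely between the fingers (edges at columns 258 and 381). Carrying it over the tray.

```bash
python3 -m jog '[[[0,0,0],[40,-28,0],0.5],[[0,0,0],[80,-56,0],0.5],[[0,0,0],[120,-84,0],0.5],[[0,0,0],[160,-112,0],0.5],[[0,0,0],[200,-140,0],0.5]]'
python3 -m jog '[[[0,0,-5],[30,-20,0],0.5],[[0,0,-13],[42,-28,0],0.5],[[0,0,-13],[42,-28,0],0.5],[[0,0,-13],[42,-28,0],0.5],[[0,0,-13],[42,-28,0],0.5]]'
python3 -m jog '[[[0,0,0],[0,0,0],0.5],[[0,0,0],[0,0,0],0.5]]'
python3 - <<'E'
from h import *
go(577,60,60,-83.2)
c=eyes.camera_params("wrist"); p,d=eyes.snapshot("wrist"); cv2.imwrite("pics/w3.png",p[:,:,::-1]); W=world(d,c)
go(577,60,60,-83.2); zt=robot.get_obs()["tool_pos"][2]
m=(W[...,2]>zt+.004)&(W[...,2]<zt+.024)&(abs(W[...,1]-.060)<.045)&(W[...,0]>.6); print("pad far part",rect(W,m), W[m][:,0].max())
m=(W[...,2]>.010)&(W[...,2]<.05)&(abs(W[...,1]-.060)<.08)&(W[...,0]>.4)&(W[...,0]<.7); print("tray",rect(W,m),W[m][:,0].max())
E
```

```text
time: 4.2
tool_pos: [0.5516, 0.1012, 0.1162]
ee_rot: [3.138, -0.001, -1.678]
wrist_force: [0.5, 0.8, 0.0]
width: 0.0615
time: 4.7
tool_pos: [0.5746, 0.0594, 0.1176]
ee_rot: [3.14, 0.001, -1.452]
wrist_force: [0.1, 0.5, -0.8]
width: 0.0613
time: 4.9
tool_pos: [0.5752, 0.0593, 0.1185]
ee_rot: [-3.141, -0.0, -1.45]
wrist_force: [0.2, -0.4, -0.3]
width: 0.0615
t 4.90 at [575.2  59.3 118.5] yaw [-180.    -0.   -83.1] w 61.5 F [ 0.2 -0.4 -0.3] -> turn [-0.  -0.   0.1] shift [-0.5 -1.9 58.5]
t 4.95 at [575.3  59.1 118.6] yaw [-180.    -0.   -83.1] w 61.3 F [-0.1  0.1 -0.2] -> turn [-0.  -0.   0.1] shift [-0.7 -1.8 58.6]
pad far part n8091 c=(615,65) 62x38 ang -83.3 zmed 131.2 mean [617.84450781  64.04257979] 0.6371657165062531
tray n2091 c=(633,67) 76x27 ang -83.2 zmed 37.2 mean [633.43384806  67.08210007] 0.6508506635169414
```

```bash
python3 -m jog '[[[0,0,0],[0,-2,30],0.5],[[0,0,0],[0,-2,55],0.5],[[0,0,0],[0,-2,75],0.5],[[0,0,0],[0,-2,83],0.5],[[0,0,0],[0,-2,85],0.5]]'
python3 -m jog '[[[0,0,0],[0,0,1],0.5],[[0,0,0],[0,0,2],0.5],[[0,0,0],[0,0,2],0.5]]'
python3 -c "
from h import *
go(577,60,31,-83.2)"
```

```text
time: 5.45
tool_pos: [0.5768, 0.0587, 0.0325]
ee_rot: [3.14, 0.0, -1.451]
wrist_force: [0.1, -1.3, -0.2]
width: 0.0614
time: 5.75
tool_pos: [0.5784, 0.0585, 0.0327]
ee_rot: [-3.139, -0.0, -1.451]
wrist_force: [0.6, 0.2, -0.2]
width: 0.0614
t 5.75 at [578.4  58.5  32.7] yaw [-179.9   -0.   -83.1] w 61.4 F [ 0.6  0.2 -0.2] -> turn [-0.1 -0.   0.1] shift [-1.7  1.2  1.7]
```

```bash
python3 -m jog '[[[0,0,0],[-1,1,1],0.5],[[0,0,0],[-1,1,2],0.5],[[0,0,0],[-1,1,2],0.5]]'
python3 -m jog '[[[0,0,0],[0,0,0],-0.6],[[0,0,0],[0,0,0],-0.6],[[0,0,0],[0,0,0],-0.6],[[0,0,0],[0,0,0],-0.6]]'
python3 -m jog '[[[0,0,0],[0,0,-40],-1],[[0,0,0],[0,0,-80],-1],[[0,0,0],[0,0,-120],-1],[[0,0,0],[0,0,-130],-1],[[0,0,0],[0,0,-130],-1]]'
python3 - <<'E'
from h import *
go(613,343,110,-87.6)
c=eyes.camera_params("wrist"); p,d=eyes.snapshot("wrist"); cv2.imwrite("pics/w4.png",p[:,:,::-1]); W=world(d,c)
m=(W[...,2]>.039)&(W[...,2]<.055)&(abs(W[...,1]-.060)<.06)&(abs(W[...,0]-.577)<.1); print("pad",rect(W,m))
p,d=eyes.snapshot("top"); cv2.imwrite("pics/t4.png",p[:,:,::-1])
c=eyes.camera_params("top");W=world(d,c)
m=(W[...,2]>.012)&(W[...,2]<.035)&(abs(W[...,1]-.343)<.05)&(abs(W[...,0]-.613)<.1); print("carton",rect(W,m))
E
```

```text
time: 6.05
tool_pos: [0.5773, 0.0593, 0.0315]
ee_rot: [-3.139, -0.0, -1.451]
wrist_force: [-1.1, -0.3, 6.2]
width: 0.0617
time: 6.45
tool_pos: [0.5762, 0.0593, 0.0291]
ee_rot: [3.141, -0.0, -1.451]
wrist_force: [-0.5, 0.9, 0.3]
width: 0.0752
time: 6.95
tool_pos: [0.5777, 0.0594, 0.1618]
ee_rot: [-3.137, -0.001, -1.451]
wrist_force: [-0.6, 0.3, -0.7]
width: 0.0941
t 6.95 at [577.7  59.4 161.8] yaw [-179.7   -0.   -83.1] w 94.1 F [-0.6  0.3 -0.7] -> turn [-0.3 -0.   4.5] shift [-277.4  -68.6   51.9]
pad n8488 c=(576,60) 120x62 ang 6.8 zmed 44.2 mean [579.61885056  60.34547803]
carton n1031 c=(614,343) 123x58 ang 2.4 zmed 22.2 mean [612.82948894 342.28106894]
```

The pad sits at (576,60), 6.8°, top at 44 mm, exactly on the tray pose. Next, the carton.

```bash
python3 -m jog '[[[0,0,0],[-45,-11,0],-1],[[0,0,0],[-90,-22,0],-1],[[0,0,0],[-135,-33,0],-1],[[0,0,0],[-180,-44,0],-1],[[0,0,0],[-225,-55,0],-1]]'
python3 -m jog '[[[0,0,4.5],[-45,-12,10],-1],[[0,0,4.5],[-54,-14,40],-1],[[0,0,4.5],[-54,-14,50],-1],[[0,0,4.5],[-54,-14,50],-1],[[0,0,4.5],[-54,-14,50],-1]]'
python3 - <<'E'
from h import *
c=eyes.camera_params("wrist"); p,d=eyes.snapshot("wrist"); cv2.imwrite("pics/w5.png",p[:,:,::-1]); W=world(d,c)
m=(W[...,2]>.015)&(W[...,2]<.03)&(abs(W[...,1]-.343)<.05)&(abs(W[...,0]-.613)<.1); print("carton",rect(W,m))
go(613,343,6,-87.6)
E
```

```text
time: 7.55
tool_pos: [0.6028, 0.2905, 0.1556]
ee_rot: [3.136, -0.002, -1.451]
wrist_force: [0.8, -0.2, 0.0]
width: 0.0941
time: 8.05
tool_pos: [0.6115, 0.343, 0.1087]
ee_rot: [3.14, -0.001, -1.531]
wrist_force: [0.3, 0.8, 0.6]
width: 0.0942
carton n9454 c=(614,343) 120x57 ang 3.7 zmed 22.3 mean [618.32929989 342.93551433]
t 8.10 at [612.2 343.3 110.2] yaw [-180.    -0.   -87.7] w 93.7 F [-0.3 -0.7  0.5] -> turn [-0.  -0.  -0.1] shift [  0.3  -0.7 104.2]
```

View pics/w5.png

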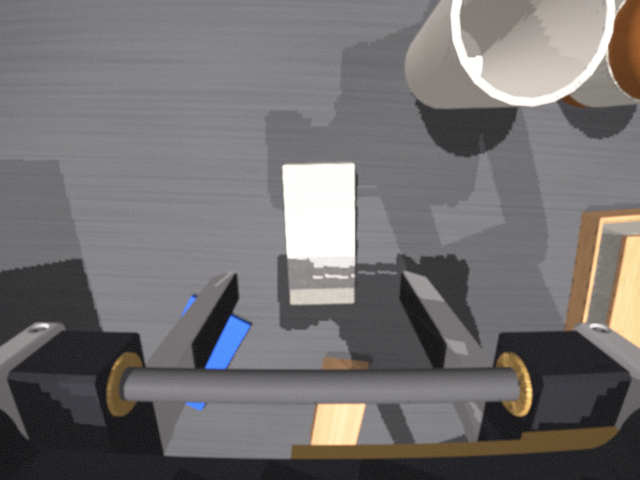

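Carton at (320,230) sits between the fingers, and the cup (530,50) is clear ahead. Descending and gripping.

```bash
python3 -m jog '[[[0,0,0],[0,-1.5,40],-1],[[0,0,0],[0,-1.5,75],-1],[[0,0,0],[0,-1.5,95],-1],[[0,0,0],[0,-1.5,103],-1],[[0,0,0],[0,-1.5,103],-1]]'
python3 -m jog '[[[0,0,0],[0,0,0],0.6],[[0,0,0],[0,0,0],0.6],[[0,0,0],[0,0,0],0.6],[[0,0,0],[0,0,0],0.6],[[0,0,0],[0,0,0],0.6]]'
python3 -m jog '[[[0,0,0],[0,0,-20],0.6],[[0,0,0],[0,0,-60],0.6],[[0,0,0],[0,0,-100],0.6],[[0,0,0],[0,0,-120],0.6],[[0,0,0],[0,0,-120],0.6]]'
python3 -m jog '[[[0,0,0],[0,0,0],0.6],[[0,0,0],[0,0,0],0.6]]'
python3 - <<'E'
from h import *
go(577,60,125,-83.2)
E
```

```text
time: 8.6
tool_pos: [0.6134, 0.3437, 0.0067]
ee_rot: [3.141, -0.0, -1.531]
wrist_force: [-0.3, 0.1, 0.7]
width: 0.0936
time: 9.1
tool_pos: [0.6134, 0.3444, 0.0071]
ee_rot: [-3.141, -0.001, -1.53]
wrist_force: [0.4, -1.3, -0.3]
width: 0.0576
time: 9.6
tool_pos: [0.6153, 0.3458, 0.1318]
ee_rot: [-3.133, 0.003, -1.53]
wrist_force: [-0.1, -0.6, -0.3]
width: 0.0555
time: 9.8
tool_pos: [0.6118, 0.344, 0.1231]
ee_rot: [3.137, -0.002, -1.53]
wrist_force: [-0.2, -0.2, -1.8]
width: 0.0556
t 9.80 at [611.8 344.  123.1] yaw [ 1.797e+02 -1.000e-01 -8.760e+01] w 55.6 F [-0.2 -0.2 -1.8] -> turn [ 0.3 -0.1 -4.4] shift [282.4  46.4  -1. ]
```

```bash
python3 -m jog '[[[0,0,0],[45,7,0],0.6],[[0,0,0],[90,14,0],0.6],[[0,0,0],[135,22,0],0.6],[[0,0,0],[180,30,0],0.6],[[0,0,0],[225,37,0],0.6]]'
python3 -m jog '[[[0,0,-4.5],[45,8,0],0.6],[[0,0,-4.5],[57,9,0],0.6],[[0,0,-4.5],[57,9,0],0.6],[[0,0,-4.5],[57,9,0],0.6],[[0,0,-4.5],[57,9,0],0.6]]'
python3 -m jog '[[[0,0,0],[0,0,0],0.6],[[0,0,0],[0,0,0],0.6]]'
python3 - <<'E'
from h import *
c=eyes.camera_params("wrist"); p,d=eyes.snapshot("wrist"); cv2.imwrite("pics/w6.png",p[:,:,::-1]); W=world(d,c)
go(577,60,50,-83.2); zt=robot.get_obs()["tool_pos"][2]
m=(W[...,2]>zt+.000)&(W[...,2]<zt+.03)&(abs(W[...,1]-.060)<.045)&(W[...,0]>.595); print("carton far part",rect(W,m), W[m][:,0].max())
E
```

```text
time: 10.3
tool_pos: [0.5834, 0.1165, 0.1236]
ee_rot: [3.137, -0.0, -1.529]
wrist_force: [0.5, -0.0, -0.2]
width: 0.0555
time: 10.8
tool_pos: [0.5787, 0.0627, 0.1257]
ee_rot: [3.141, 0.001, -1.449]
wrist_force: [0.7, -0.4, -1.2]
width: 0.0557
time: 11.0
tool_pos: [0.5788, 0.0622, 0.1263]
ee_rot: [3.142, 0.0, -1.449]
wrist_force: [-0.1, 0.6, -0.6]
width: 0.0556
t 11.05 at [578.8  62.  126.4] yaw [180.    0.  -83.1] w 55.6 F [ 0.5 -0.7 -1.1] -> turn [0.  0.  0.1] shift [ 1.8  2.1 76.4]
carton far part n9950 c=(616,68) 56x49 ang -82.4 zmed 141.2 mean [619.18253042  67.65313851] 0.6433723159397048
```

```bash
python3 -m jog '[[[0,0,0],[3,4,25],0.6],[[0,0,0],[3,4,45],0.6],[[0,0,0],[3,4,60],0.6],[[0,0,0],[3,4,68],0.6],[[0,0,0],[3,4,70],0.6]]'
python3 -m jog '[[[0,0,0],[0,0,2],0.6],[[0,0,0],[0,0,4],0.6],[[0,0,0],[0,0,5],0.6],[[0,0,0],[0,0,5],0.6]]'
python3 - <<'E'
from h import *
go(577,60,51,-83.2)
E
```

```text
time: 11.55
tool_pos: [0.5746, 0.0577, 0.0553]
ee_rot: [3.14, 0.0, -1.451]
wrist_force: [-0.2, -0.5, -1.1]
width: 0.0558
time: 11.95
tool_pos: [0.5754, 0.0575, 0.0519]
ee_rot: [-3.141, -0.0, -1.451]
wrist_force: [-0.1, 0.4, -0.2]
width: 0.0558
t 11.95 at [575.4  57.5  51.9] yaw [-180.    -0.   -83.1] w 55.8 F [-0.1  0.4 -0.2] -> turn [-0.  -0.   0.1] shift [-2.2 -1.8  0.9]
```

```bash
python3 -m jog '[[[0,0,0],[0,0,1],0.6],[[0,0,0],[0,0,1],0.6]]'
python3 -m jog '[[[0,0,0],[0,0,0],-0.6],[[0,0,0],[0,0,0],-0.6],[[0,0,0],[0,0,0],-0.6],[[0,0,0],[0,0,0],-0.6]]'
python3 -m jog '[[[0,0,0],[0,0,-40],-1],[[0,0,0],[0,0,-80],-1],[[0,0,0],[0,0,-100],-1],[[0,0,0],[0,0,-100],-1],[[0,0,0],[0,0,-100],-1]]'
python3 - <<'E'
from h import *
c=eyes.camera_params("wrist"); p,d=eyes.snapshot("wrist"); cv2.imwrite("pics/w7.png",p[:,:,::-1]); W=world(d,c)
m=(W[...,2]>.058)&(W[...,2]<.075)&(abs(W[...,1]-.060)<.06)&(abs(W[...,0]-.577)<.1); print("carton",rect(W,m))
m=(W[...,2]>.040)&(W[...,2]<.05)&(abs(W[...,1]-.060)<.06)&(abs(W[...,0]-.577)<.1); print("pad",rect(W,m))
# tongs from top image depth
d=np.load("pics/top0.npy"); W=world(d,eyes.camera_params("top"))
m=np.zeros(d.shape,bool); m[245:350,355:405]=True; m&=(W[...,2]>.014)&(W[...,2]<.03)
q=W[m]*1000; tip=q[(q[:,0]>520)]; L=tip[tip[:,1]>-140].mean(0);R=tip[tip[:,1]<-140].mean(0); bk=q[(q[:,0]<345)&(q[:,0]>325)].mean(0)
print("tips",L,R,"back",bk,"yaw",np.degrees(np.arctan2((L+R)[1]/2-bk[1],(L+R)[0]/2-bk[0])), "maxx",q[:,0].max())
go(424,-145,130,-86)
E
```

```text
time: 12.15
tool_pos: [0.5756, 0.0575, 0.0514]
ee_rot: [-3.14, -0.0, -1.451]
wrist_force: [-0.8, -0.0, 1.7]
width: 0.0559
time: 12.55
tool_pos: [0.5751, 0.0575, 0.0503]
ee_rot: [3.141, -0.0, -1.451]
wrist_force: [-1.0, -0.0, -0.2]
width: 0.0747
time: 13.05
tool_pos: [0.575, 0.0575, 0.1499]
ee_rot: [3.141, -0.0, -1.451]
wrist_force: [-0.1, 0.1, -0.6]
width: 0.0942
carton n9632 c=(577,59) 120x56 ang 7.7 zmed 66.3 mean [581.22446592  59.01034302]
pad n329 c=(585,85) 134x54 ang -19.6 zmed 44.3 mean [577.18638016  86.23019491]
tips [ 531.10392676 -108.79331254   22.33988685] [ 532.83566389 -168.7833547    22.15066404] back [ 333.06381144 -149.98317166   22.2617691 ] yaw 3.221325864550829 maxx 542.9142681871137
t 13.10 at [574.2  57.5 148.5] yaw [179.8   0.  -83.1] w 94.2 F [-0.9 -0.3  0.6] -> turn [0.2 0.  2.9] shift [183.2 173.2  19. ]
```

The carton lies at (577,59), 7.7°, top at 66 mm, which is good. Moving over the tongs.

```bash
python3 -m jog '[[[0,0,0],[33,31,0],-1],[[0,0,0],[66,62,0],-1],[[0,0,0],[100,93,0],-1],[[0,0,0],[133,123,0],-1],[[0,0,0],[166,153,0],-1]]'
python3 -m jog '[[[0,0,3.5],[17,17,20],-1],[[0,0,3.5],[17,17,20],-1],[[0,0,3.5],[17,17,20],-1],[[0,0,3.5],[17,17,20],-1],[[0,0,3.5],[17,17,20],-1]]'
python3 - <<'E'
from h import *
c=eyes.camera_params("wrist"); p,d=eyes.snapshot("wrist"); cv2.imwrite("pics/w8.png",p[:,:,::-1]); W=world(d,c)
np.set_printoptions(precision=1,suppress=True)
m=(W[...,2]>.018)&(W[...,2]<.026)&(abs(W[...,1]+.145)<.045)&(W[...,0]>.3)&(W[...,0]<.56)
q=W[m]*1000; print(q[:,0].min(),q[:,0].max())
for x0 in range(370,545,15):
    s=q[(q[:,0]>=x0)&(q[:,0]<x0+15)]
    mid=(s[:,1].min()+s[:,1].max())/2 if len(s) else 0
    if len(s): print(x0+7.5,len(s),s[:,1].min(),s[:,1].max(),"mid",mid)
go(428,-145,4,-86.8)
E
```

```text
time: 13.6
tool_pos: [0.4405, -0.1261, 0.1477]
ee_rot: [3.137, 0.002, -1.451]
wrist_force: [0.5, -0.6, -0.2]
width: 0.0939
time: 14.1
tool_pos: [0.4291, -0.1436, 0.1308]
ee_rot: [-3.141, 0.0, -1.51]
wrist_force: [0.4, 0.9, -0.8]
width: 0.094
322.6320120386751 543.8626638003794
377.5 197 -170.56032450762942 -125.59943299279381 mid -148.0798787502116
392.5 203 -171.04206699307173 -123.08881340574393 mid -147.06544019940782
407.5 299 -175.29637688823385 -117.95418562407633 mid -146.6252812561551
422.5 343 -175.16026143526594 -116.50311663374569 mid -145.8316890345058
437.5 336 -174.9954940117806 -114.28114789090007 mid -144.63832095134035
452.5 301 -174.77345885257142 -113.76964156046232 mid -144.27155020651688
467.5 250 -173.21531075133933 -113.18270366925373 mid -143.19900721029654
482.5 264 -173.6805063633297 -110.9166876915345 mid -142.2985970274321
497.5 277 -174.09109044577733 -108.73248489483555 mid -141.41178767030644
512.5 287 -174.38736352359587 -106.57341580778557 mid -140.48038966569072
527.5 281 -175.00045664814442 -105.43423149354255 mid -140.2173440708435
542.5 207 -175.15119638203385 -105.00238755742004 mid -140.07679196972694
t 14.15 at [ 429.1 -143.7  130.8] yaw [-180.    -0.   -86.5] w 94.0 F [-0.4  0.8 -0.5] -> turn [-0.  -0.   0.3] shift [  1.2   1.3 126.8]
```

View pics/w8.png

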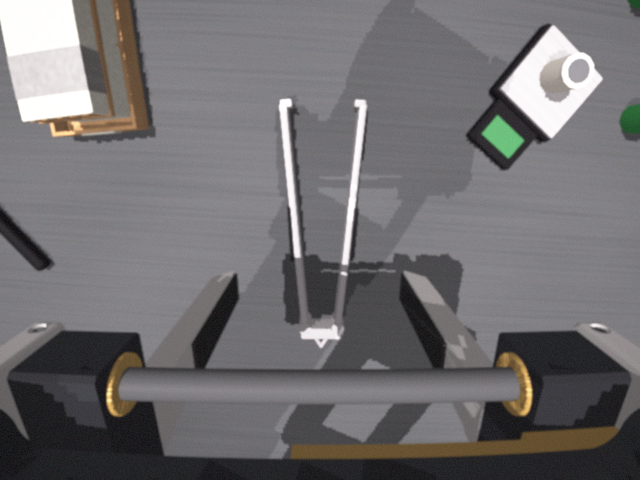

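Tongs centred between the fingers, with tips at (287,103) and (360,103). The origin (430.5,-145.2) and yaw 3.0° agree from both the patches and the tips. I'm gripping with a partial squeeze to about 52.6 mm.

```bash
python3 -m jog '[[[0,0,0.5],[1.5,-1.5,45],-1],[[0,0,0.5],[1.5,-1.5,85],-1],[[0,0,0.5],[1.5,-1.5,115],-1],[[0,0,0.5],[1.5,-1.5,125],-1],[[0,0,0.5],[1.5,-1.5,127.5],-1]]'
python3 -m jog '[[[0,0,0],[0,0,0],-0.6],[[0,0,0],[0,0,0],-0.3],[[0,0,0],[0,0,0],-0.12],[[0,0,0],[0,0,0],-0.12],[[0,0,0],[0,0,0],-0.12]]'
python3 -m jog '[[[0,0,0],[0,0,0],-0.12],[[0,0,0],[0,0,0],-0.12],[[0,0,0],[0,0,-10],-0.12],[[0,0,0],[0,0,-25],-0.12],[[0,0,0],[0,0,-30],-0.12]]'
python3 - <<'E'
from h import *
go(428,-145,4,-87)
E
```

```text
time: 14.65
tool_pos: [0.4295, -0.1451, 0.0022]
ee_rot: [3.14, 0.001, -1.52]
wrist_force: [-0.4, -1.1, 0.5]
width: 0.094
time: 15.15
tool_pos: [0.4304, -0.1461, 0.0038]
ee_rot: [-3.14, -0.001, -1.521]
wrist_force: [0.2, -1.2, 1.2]
width: 0.0577
time: 15.65
tool_pos: [0.4303, -0.1461, 0.0343]
ee_rot: [-3.14, -0.001, -1.521]
wrist_force: [-0.5, -0.0, -1.3]
width: 0.0525
t 15.65 at [ 430.3 -146.1   34.3] yaw [-1.799e+02 -1.000e-01 -8.710e+01] w 52.5 F [-0.5 -0.  -1.3] -> turn [-0.1 -0.1 -0.1] shift [-1.3  2.3 30.3]
```

Tongs held at 52.5 mm. Lifting and moving above the canister, high enough to look.

```bash
python3 -m jog '[[[0,0,0],[0,0,-25],-0.12],[[0,0,0],[0,0,-50],-0.12],[[0,0,0],[0,0,-75],-0.12],[[0,0,0],[0,0,-75],-0.12]]'
python3 -m jog '[[[0,0,0],[35,-9,0],-0.12],[[0,0,0],[75,-18,0],-0.12],[[0,0,0],[115,-28,0],-0.12],[[0,0,0],[150,-37,0],-0.12],[[0,0,0],[175,-43,0],-0.12]]'
python3 -m jog '[[[0,0,0],[8,-2,0],-0.12],[[0,0,0],[12,-3,0],-0.12],[[0,0,0],[12,-3,0],-0.12],[[0,0,0],[12,-3,0],-0.12],[[0,0,0],[12,-3,0],-0.12]]'
python3 - <<'E'
from h import *
c=eyes.camera_params("wrist"); p,d=eyes.snapshot("wrist"); cv2.imwrite("pics/w9.png",p[:,:,::-1]); W=world(d,c)
np.set_printoptions(precision=1,suppress=True)
go(485.6,-331.2,110,-87)
z=robot.get_obs()["tool_pos"][2]
m=(W[...,2]>z+.008)&(W[...,2]<z+.026)&(abs(W[...,1]+.327)<.06)&(W[...,0]>.5)&(W[...,0]<.64)
q=W[m]*1000; print("tongs z",np.median(q[:,2]),"x",q[:,0].min(),q[:,0].max())
for x0 in range(510,615,10):
    s=q[(q[:,0]>=x0)&(q[:,0]<x0+10)][:,1]
    if len(s)>5:
        mm=(s.min()+s.max())/2; a=s[s>mm];b=s[s<mm]
        print(x0+5,len(s),"out",s.min(),s.max(),"in",b.max(),a.min(),"mid",mm)
m=(W[...,2]>.042)&(W[...,2]<.054)&(abs(W[...,1]+.327)<.05)&(abs(W[...,0]-.575)<.05); print("can",rect(W,m))
m=(W[...,2]>.013)&(W[...,2]<.022)&(abs(W[...,1]+.327)<.06)&(abs(W[...,0]-.575)<.06); print("pan",rect(W,m))
E
```

```text
time: 16.05
tool_pos: [0.432, -0.1469, 0.1115]
ee_rot: [-3.135, -0.004, -1.521]
wrist_force: [0.6, -0.9, -0.2]
width: 0.0528
time: 16.55
tool_pos: [0.4809, -0.3202, 0.1054]
ee_rot: [3.139, 0.002, -1.522]
wrist_force: [0.1, 0.1, -1.0]
width: 0.0528
time: 17.05
tool_pos: [0.485, -0.3292, 0.1082]
ee_rot: [-3.141, 0.0, -1.52]
wrist_force: [-0.8, 0.4, -0.7]
width: 0.0533
t 17.10 at [ 485.1 -329.4  108.3] yaw [-180.    -0.   -87.1] w 52.9 F [-0.9 -0.6 -0.9] -> turn [-0.  -0.  -0.1] shift [ 1.9 -0.5 -1.7]
tongs z 126.23525502388048 x 500.0189737364818 598.6514771989598
515 538 out -353.5202611179408 -301.37816781979507 in -345.62361453599857 -308.3503763945726 mid -327.4492144688679
525 548 out -351.69406830972673 -300.32663035308246 in -345.6172055451257 -307.3130111627117 mid -326.0103493314046
535 579 out -351.67420533455396 -299.1740954511853 in -345.44867481087437 -306.27385515459963 mid -325.4241503928696
545 613 out -351.6117106605567 -298.2386299327119 in -345.3706587561437 -305.2040115627972 mid -324.9251702966343
555 635 out -351.69774489282923 -297.48633479298354 in -345.3422190471158 -304.2077733051247 mid -324.5920398429064
565 660 out -351.4236276059657 -296.6763397801334 in -345.29082364195307 -303.0015626097023 mid -324.0499836930495
575 706 out -351.50380856992217 -295.08405100314366 in -345.26728583748917 -302.4350017021304 mid -323.2939297865329
585 724 out -351.52350935304264 -294.1372816126698 in -345.2264187014434 -302.46021723046675 mid -322.83039548285626
595 760 out -351.0035033440013 -294.3570577464834 in -341.2414385401696 -304.10864689762536 mid -322.68028054524234
can n1141 c=(575,-328) 25x25 ang 2.5 zmed 48.5 mean [ 575.3 -327.5]
pan n5496 c=(560,-322) 94x68 ang -33.5 zmed 18.2 mean [ 570.5 -326.3]
```

View pics/w9.png

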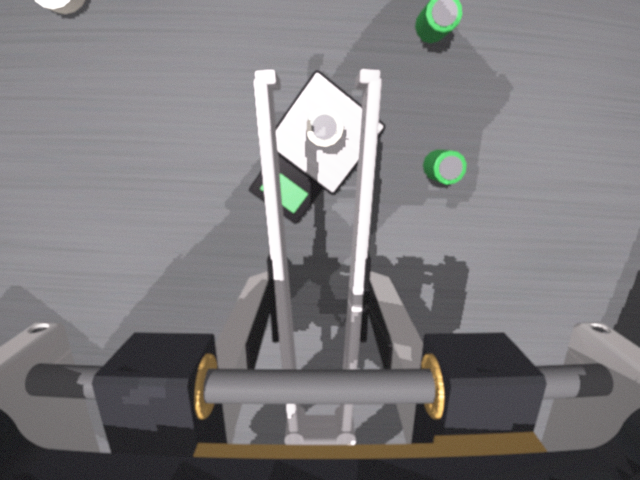

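Wrist view: the canister (325,127) lies between the jaw tips (265,77) and (370,77). The jaw centre is (575.7,-323.6) and the canister (575.2,-327.8), so I'll shift 4 mm in -y and then go down.

```bash
python3 -m jog '[[[0,0,0],[4,0,0],-0.12],[[0,0,0],[4,0,10],-0.12],[[0,0,0],[4,0,20],-0.12],[[0,0,0],[4,0,30],-0.12],[[0,0,0],[4,0,30],-0.12]]'
python3 - <<'E'
from h import *
c=eyes.camera_params("wrist"); p,d=eyes.snapshot("wrist"); W=world(d,c)
np.set_printoptions(precision=1,suppress=True)
go(485.6,-333.4,29,-87)
z=robot.get_obs()["tool_pos"][2]
m=(W[...,2]>z+.008)&(W[...,2]<z+.026)&(abs(W[...,1]+.327)<.06)&(W[...,0]>.5)&(W[...,0]<.64)
q=W[m]*1000; print("tongs z",np.median(q[:,2]),"far z",np.median(q[q[:,0]>580][:,2]),"x",q[:,0].max())
s=q[(q[:,0]>=570)&(q[:,0]<580)][:,1]; print("in",s[s<-325].max(),s[s>-325].min())
m=(W[...,2]>.042)&(W[...,2]<.054)&(abs(W[...,1]+.327)<.05)&(abs(W[...,0]-.575)<.05); print("can",rect(W,m))
E
```

```text
time: 17.6
tool_pos: [0.4838, -0.3331, 0.0749]
ee_rot: [3.138, 0.004, -1.521]
wrist_force: [0.3, -0.8, -1.6]
width: 0.0527
t 17.65 at [ 484.3 -333.6   76.1] yaw [179.9   0.1 -87.1] w 52.4 F [-0.5 -0.9 -1.1] -> turn [ 0.1  0.1 -0.1] shift [-0.  -1.4 47.1]
tongs z 92.72292906372616 far z 92.57916309389422 x 597.5950332845096
in -349.34731790953356 -306.4241163507887
can n1539 c=(575,-328) 25x25 ang -88.3 zmed 48.5 mean [ 575.3 -327.5]
```

```bash
python3 -m jog '[[[0,0,0],[0,0,12],-0.12],[[0,0,0],[0,0,24],-0.12],[[0,0,0],[0,0,35],-0.12],[[0,0,0],[0,0,43],-0.12],[[0,0,0],[0,0,48],-0.12]]'
python3 -m jog '[[[0,0,0],[0,0,0],-0.12],[[0,0,0],[0,0,0],-0.12]]'
python3 - <<'E'
from h import *
c=eyes.camera_params("wrist"); p,d=eyes.snapshot("wrist"); W=world(d,c);cv2.imwrite("pics/w10.png",p[:,:,::-1])
go(485.6,-333.4,29,-87)
E
```

```text
time: 18.15
tool_pos: [0.4847, -0.3338, 0.0285]
ee_rot: [3.14, 0.001, -1.521]
wrist_force: [-1.1, 0.7, -0.6]
width: 0.0526
time: 18.35
tool_pos: [0.4855, -0.3345, 0.0302]
ee_rot: [-3.141, -0.0, -1.521]
wrist_force: [0.0, 0.3, -1.5]
width: 0.0529
t 18.40 at [ 485.6 -334.6   30.6] yaw [-180.    -0.   -87.1] w 53.0 F [-0.4  1.3 -1. ] -> turn [-0.  -0.  -0.1] shift [-1.2 -0.   1.6]
```

View pics/w10.png

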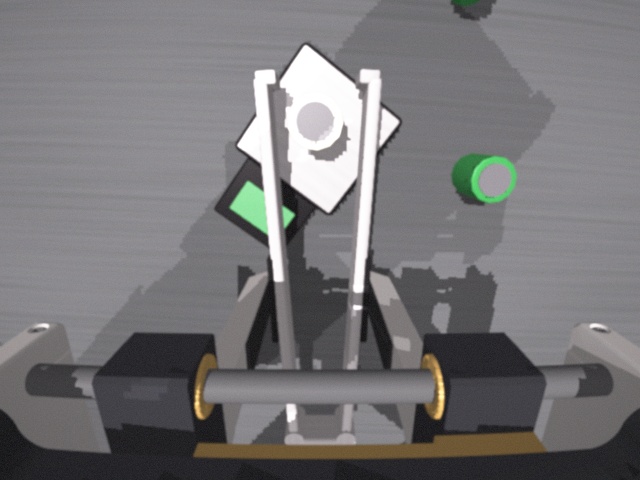

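The canister (318,120) stands between the jaw arms with a gap on both sides, so I'm closing and lifting.

```bash
python3 -m jog '[[[0,0,0],[-1,0,2],-0.05],[[0,0,0],[-1,0,2],0],[[0,0,0],[-1,0,2],0.05],[[0,0,0],[-1,0,2],0.1],[[0,0,0],[-1,0,2],0.3]]'
python3 -m jog '[[[0,0,0],[0,0,0],0.5],[[0,0,0],[0,0,0],0.5],[[0,0,0],[0,0,0],0.5],[[0,0,0],[0,0,0],0.5]]'
python3 -m jog '[[[0,0,0],[0,0,-5],0.5],[[0,0,0],[0,0,-12],0.5],[[0,0,0],[0,0,-20],0.5],[[0,0,0],[0,0,-30],0.5],[[0,0,0],[0,0,-40],0.5]]'
python3 -m jog '[[[0,0,0],[0,0,-20],0.5],[[0,0,0],[0,0,-40],0.5],[[0,0,0],[0,0,-60],0.5],[[0,0,0],[0,0,-60],0.5],[[0,0,0],[0,0,-60],0.5]]'
python3 - <<'E'
from h import *
c=eyes.camera_params("wrist"); p,d=eyes.snapshot("wrist"); W=world(d,c);cv2.imwrite("pics/w11.png",p[:,:,::-1])
go(577-90,59-4.7,120,-87)
E
```

```text
time: 18.9
tool_pos: [0.4853, -0.3334, 0.0282]
ee_rot: [-3.141, -0.0, -1.521]
wrist_force: [-0.2, 0.2, -1.0]
width: 0.0435
time: 19.3
tool_pos: [0.4853, -0.3334, 0.028]
ee_rot: [-3.141, -0.0, -1.521]
wrist_force: [-0.3, -0.2, -1.4]
width: 0.0436
time: 19.8
tool_pos: [0.4854, -0.3335, 0.0693]
ee_rot: [-3.141, -0.001, -1.521]
wrist_force: [0.4, -0.7, -1.4]
width: 0.0436
time: 20.3
tool_pos: [0.4854, -0.3335, 0.1286]
ee_rot: [-3.141, -0.001, -1.521]
wrist_force: [-0.7, 0.9, -1.7]
width: 0.0437
t 20.35 at [ 484.9 -333.1  127.4] yaw [180.    0.  -87.1] w 43.0 F [-0.4 -0.5 -2. ] -> turn [ 0.   0.  -0.1] shift [-386.8  -21.4    7.6]
```

View pics/w11.png

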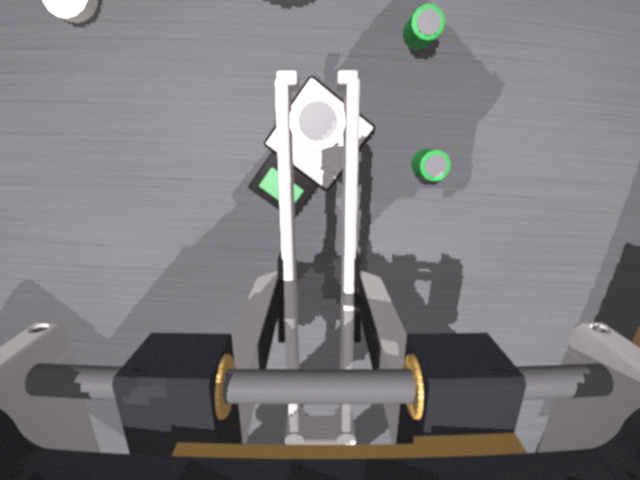

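Held by the tongs alone at (318,120), width 43.6 mm. Carrying it over the carton.

```bash
python3 -m jog '[[[0,0,0],[-20,-1,0],0.5],[[0,0,0],[-50,-3,0],0.5],[[0,0,0],[-85,-5,0],0.5],[[0,0,0],[-120,-7,0],0.5],[[0,0,0],[-155,-9,0],0.5]]'
python3 -m jog '[[[0,0,0],[-35,-2,0],0.5],[[0,0,0],[-70,-4,0],0.5],[[0,0,0],[-105,-6,0],0.5],[[0,0,0],[-140,-8,0],0.5],[[0,0,0],[-170,-9,0],0.5]]'
python3 -m jog '[[[0,0,0],[-25,-1,3],0.5],[[0,0,0],[-45,-2,6],0.5],[[0,0,0],[-56,-3,8],0.5],[[0,0,0],[-62,-3,8],0.5],[[0,0,0],[-62,-3,8],0.5]]'
python3 -m jog '[[[0,0,0],[0,0,0],0.5],[[0,0,0],[0,0,0],0.5],[[0,0,0],[0,0,0],0.5],[[0,0,0],[0,0,0],0.5],[[0,0,0],[0,0,0],0.5]]'
python3 - <<'E'
from h import *
p,d=eyes.snapshot("scene"); cv2.imwrite("pics/s12.png",p[:,:,::-1])
c=eyes.camera_params("wrist"); p,d=eyes.snapshot("wrist"); W=world(d,c);cv2.imwrite("pics/w12.png",p[:,:,::-1])
go(577-90,59-4.7,120,-87); z=robot.get_obs()["tool_pos"][2]
m=(W[...,2]>z+.008)&(abs(W[...,1]-.059)<.0115)&(abs(W[...,0]-.577)<.016)&(W[...,2]<z+.04); print("can top",rect(W,m) if m.any() else None)
m=(W[...,2]>.058)&(W[...,2]<.075)&(abs(W[...,1]-.060)<.06)&(abs(W[...,0]-.577)<.1); print("carton",rect(W,m))
print(abs(robot.get_obs()["qvel"]).max())
E
```

```text
time: 20.85
tool_pos: [0.4853, -0.1752, 0.1264]
ee_rot: [3.139, 0.002, -1.521]
wrist_force: [-0.2, -0.1, -1.6]
width: 0.0436
time: 21.35
tool_pos: [0.4853, -0.005, 0.1266]
ee_rot: [3.139, 0.001, -1.52]
wrist_force: [0.7, -0.7, -0.7]
width: 0.0432
time: 21.85
tool_pos: [0.4864, 0.0547, 0.1195]
ee_rot: [3.141, -0.0, -1.52]
wrist_force: [-0.4, 0.1, -0.6]
width: 0.0436
time: 22.35
tool_pos: [0.487, 0.0539, 0.12]
ee_rot: [-3.141, -0.0, -1.522]
wrist_force: [0.1, -0.5, -1.5]
width: 0.0433
t 22.45 at [486.9  54.1 120. ] yaw [-180.    -0.   -87.2] w 43.7 F [-0.2 -0.2 -1.2] -> turn [-0.  -0.  -0.2] shift [-0.2 -0.1  0. ]
can top n2477 c=(579,59) 29x23 ang -0.4 zmed 140.1 mean [577.14621587  59.42015525]
carton n9123 c=(578,57) 120x56 ang 8.2 zmed 66.3 mean [585.62456214  58.10114501]
0.003929299353208161
```

View pics/s12.png

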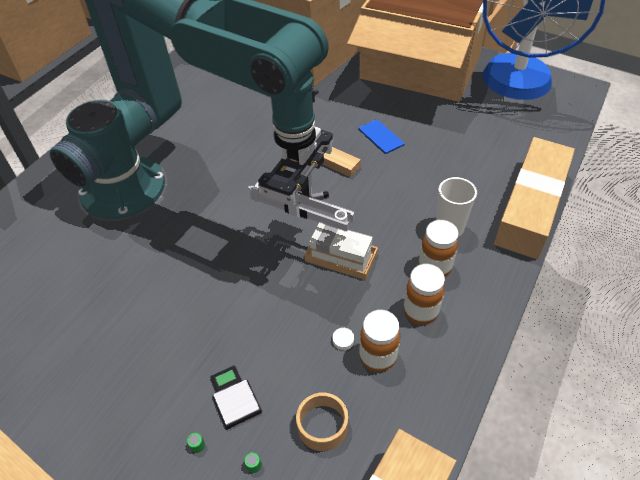

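Scene view: the canister is in the jaws at (341,215) above the carton (342,245), the scale at (236,403) is empty, and the bystanders are where they were. The canister top at 140 mm puts its underside at about 110 mm. It is centred and still, so I'm handing in.

```bash
python3 -c "
from bench import close_job
print(close_job())"
```

```text
the job is handed in; nothing more can be done
None
```

I laid the pad on the lower layer, set the carton on it, and handed in at about 22.5 s of the 64 s. At hand-in the canister was held in the tongs above the carton. No verdict was reported, so everything below comes from my own measurements.

- **Pad:** after release it measured (576, 60) mm at 6.8°, with its top at 44 mm. The tray measured (576.5, 60) mm at 6.8°. Once the carton covered the pad I could not re-measure it well.
- **Carton:** it measured (577, 59) mm at 7.7° after release. A later view with the tongs above it gave (578, 57) mm at 8.2°. The two disagree slightly, but both are within tolerance, with the top at 66 mm.
- **Canister:** its top was at 140 mm, so its underside was about 110 mm above the bench, within about 2 mm of the carton's centre. The finger opening held at 43–44 mm and the arm was still (joint speeds below 0.004 rad/s).
- **Other things:** the final scene picture showed an empty scale pan. The jars, cup, tape and cap looked unmoved. The marker was not visible in that picture, and I went nowhere near it after the early wrist view that showed it clear.

No check failed.

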